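# Click the blue filter's lid nut tight

### The arm

A 7-joint arm with a two-finger parallel gripper is mounted at the origin on the work surface. World frame = base frame: x ahead of the robot, y to its left, z up, the work surface at z = 0. Lengths are in m, angles in rad, forces in N, time in s.
With the tool pointing down it reaches from about 0.4 to 0.85 m from the base axis. Payload 4.5 kg.
Tool frame: the origin (TCP) lies at the very end of the fingers, on their centre line; the grasp point (between the pads) lies 19 mm behind it; z points along the fingers, y is the line along which they close (so a half turn about z gives the same grasp; the last joint's range is limited). The gripper opens to 88 mm and grips with 3 to 60 N. Pads are 18 mm wide; open, the fingers measure 123 mm over their backs; the gripper's body (75 mm by 187 mm) begins 45 mm behind the grasp point.
Start: joints at [-1.194, 0.689, -0.195, 1.565, 0.157, 0.902, -0.215], TCP at [0.21, 0.589, 0.239] pointing down, gripper open.
Joint ranges: [-3.01, 3.01], [-0.46, 2.08], [-1.47, 1.51], [0.13, 2.56], [-1, 4.14], [0.04, 2.09], [-2.66, 2.66]. Speed limits (rad/s): [2.57, 2.57, 3.14, 3.14, 3.14, 3.14, 3.14].

### API

Orientations are given as a rotation vector (axis times angle).
In Python, from rig import * gives the robot as it stands. The module is installed in compiled form; this text tells all that it offers.
- The arm moves only by the tool send_rows, never from a script. Its argument "rows" is a list of rows, each an object of numbers: "x", "y", "z": the shift along the tool's x, y, z in cm; "wx", "wy", "wz": the turn, a rotation vector about the tool's x, y, z in degrees; "grip": the finger opening in cm, from 0 to 8.81. In form: [{"x": .., "y": .., "z": .., "wx": .., "wy": .., "wz": .., "grip": ..}, ...]. A call has 1 to 8 rows; each row is the pose to reach, as a shift and turn from the pose commanded when the call began, along the tool's axes at that moment; what a row does not reach only later rows make up. A row lasts 1/10 s, in which the tool goes at most 50 mm and 8.59 degrees, less where a joint would pass 70% of its speed; a pose out of reach is approached as far as the arm can. A call with a gripper value outside its range is refused whole. The fingers move at their own pace and stop on an object; the grip force is fixed at half the most. Time passes only in rows, so rows that repeat a pose let the fingers close. It gives the time, the measured TCP pose, the force, the opening and the grip force at its end, in the units of the state.
- sense(): the state, without advancing time (a new reading comes with each control period).
- camera(name): name is "side" or "top" or "wrist"; returns the picture (384x512x3 uint8, red, green, blue); there is no depth.
- camera_model(name): a dict with "fx", "fy", "cx", "cy" (pixels), "R" (3x3) and "t" (3): a world point X has camera coordinates R X + t; the wrist camera has in their place "tool_from_camera" (4x4, takes a point from camera to tool coordinates, whose origin is the TCP and whose axes are the flange's). Camera axes: x right, y down, z forward; pixel columns grow to the right and rows downward; lengths in m; the calibration is good to about 2 mm. A picture is of the moment at which its call begins: read the wrist's pose just before it. camera_model takes no time and is no camera call.
- finish_job(): hands the job in; it is judged then, once.
The state is a dict: "time_s": time; "joints": joint angles; "joint_vel": joint speeds; "effort": joint torques, N m; "eef_pos": TCP position; "tool_rot": TCP orientation; "force": force on the tool from outside, world axes, zero at the start; "moment": the same for the moment, N m; "gripper_width": opening from 0.0 (shut) to 1.0 (fully open); "grasp_force": force on a finger pad.
Only numpy, scipy, OpenCV 4.12 (cv2) and the standard library are available. Lean on these libraries where they do the work, as an engineer would, in place of code of your own. Each camera call takes 0.05 s, during which the arm holds its last target. There are 200 camera calls.

### The job

The blue-banded water filter has a fresh cartridge and its lid nut is only snug. Swing the blue-handled click wrench that already stands on that nut clockwise (seen from above) until it clicks and its handle breaks over, then stop at once so that the nut is not overtightened, and let go of the wrench with its handle left bent. Leave the orange filter's wrench alone.

Things in the scene. Friction and masses are not known exactly. Their poses are not given: they have to be found in the camera images.
- blue_axis (a point): Lid nut of the blue-banded filter: a steel canister 116 mm across, fixed on a 150 x 130 mm foot plate; the blue-gripped wrench sits on the nut and cannot come off. The same filter in orange stands beside it, left or right. Origin on the nut's vertical axis, 125 mm above the table, level with the wrench's centre line. -x points along the wrench's head towards the handle, z up.
- blue_grip (a point): Middle of the click wrench's blue grip: a level round bar 28 mm across, 115 mm long, centre line 125 mm above the table, nothing under it. Origin on the centre line, 170 mm from the nut's axis; x along the bar, -x to the free end, z up. It swings level about the nut. Pushed here sideways, clockwise from above, it takes some 5 to 8 N, rising slowly to about 10 N, where it clicks.
- blue_nut (a joint): Turn of the blue filter's nut with the wrench's head, rad, growing clockwise from above (tighter). Starts between 0 and 0.30, stiffens as it turns, stays where it is left. The click comes after a further 0.25 to 0.65 rad. Turned more than about 0.2 rad beyond the click it is overtightened.
- blue_handle (a joint): Bend of the blue wrench's handle against its head, rad, about a pin 12 mm from the nut's axis, clockwise. 0: straight, until the set torque; at the click it gives way, the resistance vanishes and the handle goes over to its stop at 0.20 and stays bent. Meanwhile the nut rests; pushing on at the stop turns it again. A yellow 75 mm tongue on top keeps the head's direction and shows the bend.
- orange_grip (a point): Middle of the grip of the other wrench, on the orange-banded filter: same shape, orange grip, 125 mm above the table, origin and axes as for the blue grip. Not to be moved.

How it is judged:
On the way:
1. the blue wrench has clicked: its handle has broken over (value of joint blue_handle above 0.13 rad), for 0.05 s.
At the end, for the whole second after the job is handed in: The blue wrench is left broken over (handle bent more than 0.13 rad), its nut at rest at 0.4 to 0.85 rad, that is tight but not overtightened, and the orange wrench's grip within 20 mm of where it started (value of joint blue_handle above 0.13 rad and value of joint blue_nut between 0.4 and 0.85 rad and velocity of joint blue_nut between -0.05 and 0.05 rad/s and distance of orange_grip from where it was at the start of the episode below 0.02 m); the robot touches nothing.
It fails at once if the blue nut is overtightened (turned past 0.85 rad) (value of joint blue_nut above 0.85 rad).
It fails at once if the orange wrench is moved by more than 20 mm (distance of orange_grip from where it was at the start of the episode above 0.02 m).
It also fails if it takes over 48 s, if anything falls off the work surface, if the arm or the gripper's body presses on something with over 40 N, if the wrist force passes 120 N, or if a joint passes its speed limit or range.

## Working session

There is one attempt and no reset: what is moved stays moved. The work goes in short steps, Python scripts to look and compute and a tool call to move; the robot and the scene stay as the last step left them, time stands still between calls to the robot, and variables do not carry over. Pictures are saved under pics/ and viewed, at most 10 in all, crops included, and the job is handed in when it is done.

Besides the shell and the picture viewer there is one more tool, called after "Emit:" as name(argument=value, ...) on one line, values as JSON. send_rows: Moves the arm, as the interface text tells. Its arguments: {"type":"object","properties":{"rows":{"type":"array","items":{"type":"object","properties":{"x":{"type":"number"},"y":{"type":"number"},"z":{"type":"number"},"wx":{"type":"number"},"wy":{"type":"number"},"wz":{"type":"number"},"grip":{"type":"number"}}}}},"required":["rows"]}

```bash
mkdir -p pics; cat > h.py <<'E'
from rig import *
import numpy as np, cv2
from scipy.spatial.transform import Rotation as Rn
def plane(m,uv,z):
    R=np.array(m["R"]);t=np.array(m["t"]);c=-R.T@t
    d=R.T@np.array([(uv[0]-m["cx"])/m["fx"],(uv[1]-m["cy"])/m["fy"],1])
    return c+d*(z-c[2])/d[2]
def mask(im,lo,hi):
    return cv2.inRange(cv2.cvtColor(im,cv2.COLOR_RGB2HSV),lo,hi)
E
python3 - <<'E'
from h import *
s=sense();print(s["eef_pos"],s["tool_rot"],s["time_s"])
ims=[]
for n in("top","side"):
    im=camera(n);ims.append(im);cv2.imwrite(f"pics/{n}0.png",im[...,::-1])
    m=camera_model(n);print(n,-np.array(m["R"]).T@np.array(m["t"]))
    for c,lo,hi in(("blue",(100,110,40),(130,255,255)),("orange",(5,130,80),(18,255,255)),("yellow",(22,120,80),(35,255,255))):
        k=mask(im,lo,hi)
        for q in cv2.findContours(k,0,2)[0]:
            if cv2.contourArea(q)>40:
                r=cv2.minAreaRect(q);print(c,cv2.contourArea(q),np.round(r[0]),np.round(r[1]),round(r[2]),plane(m,r[0],.125).round(3))
cv2.imwrite("pics/a.png",cv2.resize(np.vstack(ims),None,fx=.78,fy=.78)[...,::-1])
E
```

```text
[0.20992306 0.58801924 0.23792358] [-5.35687559e-01 -3.09538581e+00  2.85199496e-03] 0.0
top [ 0.38706795 -0.06360844  1.04490142]
blue 362.0 [151. 223.] [42. 10.] 82 [0.452 0.187 0.125]
blue 2753.0 [362.  84.] [76. 38.] 9 [ 0.845 -0.364  0.125]
blue 4218.0 [100.  25.] [ 50. 113.] 90 [0.999 0.367 0.125]
orange 41.0 [501. 317.] [20.  3.] 14 [ 0.241 -0.691  0.125]
orange 402.5 [309. 212.] [42. 11.] 73 [ 0.49  -0.217  0.125]
orange 1206.0 [65. 82.] [56. 24.] 84 [0.826 0.446 0.125]
orange 2003.5 [113.  74.] [54. 40.] 82 [0.853 0.317 0.125]
yellow 76.5 [143. 178.] [28.  4.] 83 [0.568 0.216 0.125]
yellow 78.5 [297. 168.] [28.  4.] 74 [ 0.605 -0.185  0.125]
side [ 0.17591705 -0.45431449  0.59382161]
blue 7078.0 [462. 242.] [129.  67.] 36 [ 0.763 -0.393  0.125]
blue 316.0 [189. 171.] [17. 39.] 84 [0.534 0.099 0.125]
blue 448.0 [135. 168.] [12. 46.] 59 [0.45  0.186 0.125]
blue 5711.0 [309. 112.] [116.  78.] 20 [0.946 0.104 0.125]
orange 1200.5 [297. 258.] [36. 89.] 56 [ 0.52  -0.221  0.125]
orange 2517.0 [232. 117.] [57. 60.] 0 [0.768 0.223 0.125]
orange 763.5 [193. 100.] [33. 60.] 35 [0.753 0.38  0.125]
yellow 146.0 [310. 218.] [ 6. 30.] 34 [ 0.611 -0.174  0.125]
yellow 69.0 [170. 141.] [ 3. 27.] 60 [0.572 0.233 0.125]
```

View pics/a.png

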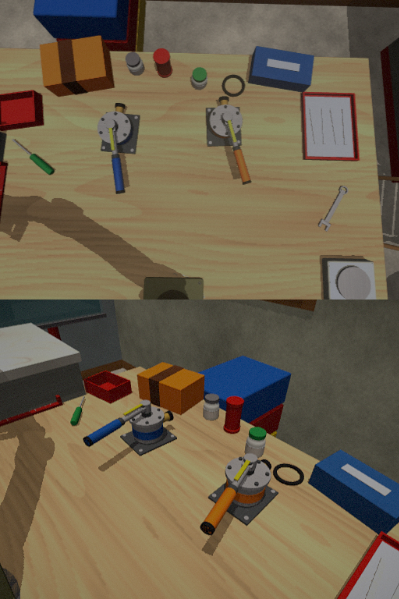

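The blue wrench's grip is at about (0.452, 0.187), and the top and side views agree. The nut is near (0.62, 0.21), and clockwise means pushing towards +y. I'll shut the fingers and go over to the bar's −y side.

Emit:
send_rows(rows=[{"x": -4,"y": -3,"grip": 0},{"x": -7,"y": -6,"grip": 0},{"x": -10.5,"y": -9,"grip": 0},{"x": -14,"y": -12,"grip": 0},{"x": -17.5,"y": -15,"grip": 0},{"x": -21,"y": -18.5,"grip": 0},{"x": -24.5,"y": -21.5,"grip": 0},{"x": -28,"y": -25,"grip": 0}])

```text
schema error: expected keys x, y, z, wx, wy, wz, grip
```

Emit:
send_rows(rows=[{"x": -3,"y": -3,"grip": 0},{"x": -6,"y": -5.5,"grip": 0},{"x": -9,"y": -8,"grip": 0},{"x": -11,"y": -10,"grip": 0},{"x": -11,"y": -10,"grip": 0},{"x": -11,"y": -10,"grip": 0}])

```text
schema error: expected keys x, y, z, wx, wy, wz, grip
```

```bash
python3 - <<'E'
from h import *
s=sense();print(s["eef_pos"],s["tool_rot"],s["time_s"],s["force"],s["gripper_width"])
w=camera("wrist");m=camera_model("wrist");t=camera("top")
T=np.array(m["tool_from_camera"]);R=Rn.from_rotvec(s["tool_rot"]).as_matrix()
Rw=R@T[:3,:3];c=R@T[:3,3]+s["eef_pos"]
mm=dict(m,R=Rw.T,t=-Rw.T@c);print(c)
for n,im,m_ in(("w",w,mm),("t",t,camera_model("top"))):
  for cc,lo,hi in(("blue",(100,110,40),(130,255,255)),("yellow",(22,120,80),(35,255,255))):
    for q in cv2.findContours(mask(im,lo,hi),0,2)[0]:
        if cv2.contourArea(q)>60:
            r=cv2.minAreaRect(q);b=cv2.boxPoints(r)
            e=sorted([(np.linalg.norm(b[i]-b[i-1]),(b[i]+b[i-1])/2) for i in range(4)],key=lambda a:a[0])[:2]
            z=.125 if cc=="blue" else .145
            print(n,cc,np.round(r[0]),plane(m_,r[0],z).round(3),[plane(m_,a[1],z).round(3)[:2] for a in e])
cv2.imwrite("pics/b.png",cv2.resize(np.vstack([w,t]),None,fx=.78,fy=.78)[...,::-1])
E
```

```text
[0.20991944 0.58808277 0.2379892 ] [-5.35699294e-01 -3.09541067e+00  2.62905402e-03] 0.1 [0.59906506 0.82378359 0.4985627 ] 1.0009484198066225
[0.14261403 0.61239536 0.38360514]
t blue [151. 223.] [0.452 0.187 0.125] [array([0.505, 0.198]), array([0.399, 0.177])]
t blue [362.  84.] [ 0.845 -0.364  0.125] [array([ 0.86 , -0.261]), array([ 0.83 , -0.466])]
t blue [98. 25.] [0.999 0.371 0.125] [array([0.994, 0.523]), array([1.003, 0.219])]
t yellow [143. 178.] [0.564 0.21  0.145] [array([0.6  , 0.217]), array([0.528, 0.203])]
t yellow [297. 168.] [ 0.6   -0.183  0.145] [array([ 0.636, -0.172]), array([ 0.565, -0.193])]
```

View pics/b.png

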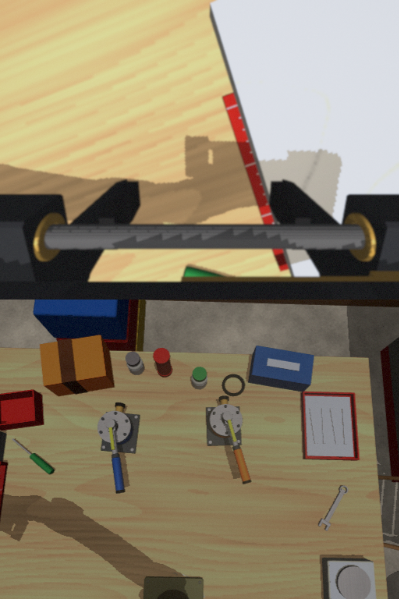

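The tool needs all seven keys in each row. The picture still shows the start pose, with the bar direction at about 11° and the nut near (0.619, 0.220).

Emit:
send_rows(rows=[{"x": -4,"y": -3,"z": 0,"wx": 0,"wy": 0,"wz": 0,"grip": 0},{"x": -7,"y": -6,"z": 0,"wx": 0,"wy": 0,"wz": 0,"grip": 0},{"x": -10.5,"y": -9,"z": 0,"wx": 0,"wy": 0,"wz": 0,"grip": 0},{"x": -14,"y": -12,"z": 0,"wx": 0,"wy": 0,"wz": 0,"grip": 0},{"x": -17.5,"y": -15,"z": 0,"wx": 0,"wy": 0,"wz": 0,"grip": 0},{"x": -21,"y": -18.5,"z": 0,"wx": 0,"wy": 0,"wz": 0,"grip": 0},{"x": -24.5,"y": -21.5,"z": 0,"wx": 0,"wy": 0,"wz": 0,"grip": 0},{"x": -28,"y": -25,"z": 0,"wx": 0,"wy": 0,"wz": 0,"grip": 0}])

```text
time_s: 1.0
eef_pos: [0.3906, 0.2579, 0.2388]
tool_rot: [0.535, 3.095, 0.001]
force: [2.0, 0.5, 0.6]
gripper_width: 0.301
grasp_force: 0.0
```

Emit:
send_rows(rows=[{"x": -3,"y": -3,"z": 0,"wx": 0,"wy": 0,"wz": 0,"grip": 0},{"x": -6,"y": -5.5,"z": 0,"wx": 0,"wy": 0,"wz": 0,"grip": 0},{"x": -9,"y": -8,"z": 0,"wx": 0,"wy": 0,"wz": 0,"grip": 0},{"x": -11,"y": -10,"z": 0,"wx": 0,"wy": 0,"wz": 0,"grip": 0},{"x": -11,"y": -10,"z": 0,"wx": 0,"wy": 0,"wz": 0,"grip": 0},{"x": -11,"y": -10,"z": 0,"wx": 0,"wy": 0,"wz": 0,"grip": 0}])

```text
time_s: 1.6
eef_pos: [0.4597, 0.1277, 0.2386]
tool_rot: [-0.538, -3.095, -0.0]
force: [-0.4, -0.0, 1.9]
gripper_width: 0.011
grasp_force: 0.0
```

```bash
cat > look.py <<'E'
from h import *
import sys
s=sense();print(s["eef_pos"],s["tool_rot"],s["time_s"],s["force"],s["gripper_width"])
w=camera("wrist");m=camera_model("wrist");t=camera("top")
T=np.array(m["tool_from_camera"]);R=Rn.from_rotvec(s["tool_rot"]).as_matrix()
Rw=R@T[:3,:3];c=R@T[:3,3]+s["eef_pos"]
mm=dict(m,R=Rw.T,t=-Rw.T@c)
for n,im,m_ in(("w",w,mm),("t",t,camera_model("top"))):
  for cc,lo,hi in(("blue",(100,110,40),(130,255,255)),("yellow",(22,120,80),(35,255,255))):
    for q in cv2.findContours(mask(im,lo,hi),0,2)[0]:
        if 60<cv2.contourArea(q) and (n=="w" or cv2.contourArea(q)<600):
            r=cv2.minAreaRect(q);b=cv2.boxPoints(r)
            e=sorted([(np.linalg.norm(b[i]-b[i-1]),(b[i]+b[i-1])/2) for i in range(4)],key=lambda a:a[0])[:2]
            z=.125 if cc=="blue" else .145
            p,q2=[plane(m_,a[1],z) for a in e]
            v=q2-p; ang=np.degrees(np.arctan(v[1]/v[0]))
            print(n,cc,np.round(r[0]),plane(m_,r[0],z).round(3)[:2],p[:2].round(3),q2[:2].round(3),"ang",ang.round(1))
if len(sys.argv)>1: cv2.imwrite(f"pics/{sys.argv[1]}.png",cv2.resize(np.vstack([w,t]),None,fx=.78,fy=.78)[...,::-1])
E
python3 look.py c
```

```text
[0.45973056 0.12769065 0.23861433] [-5.38073226e-01 -3.09482081e+00 -4.91740288e-04] 1.6 [-0.37404485 -0.04097058  1.855023  ] 0.010706001167607207
w blue [344. 240.] [0.531 0.183] [0.537 0.174] [0.524 0.193] ang -56.9
w blue [385. 225.] [0.529 0.223] [0.523 0.211] [0.535 0.236] ang 64.3
w blue [323. 156.] [0.448 0.187] [0.396 0.176] [0.507 0.2  ] ang 11.8
w yellow [383. 260.] [0.55  0.208] [0.524 0.203] [0.578 0.213] ang 10.2
t blue [152. 236.] [0.419 0.181] [0.438 0.186] [0.4   0.176] ang 14.1
t yellow [297. 168.] [ 0.6   -0.183] [ 0.636 -0.172] [ 0.565 -0.193] ang 16.2
```

View pics/c.png

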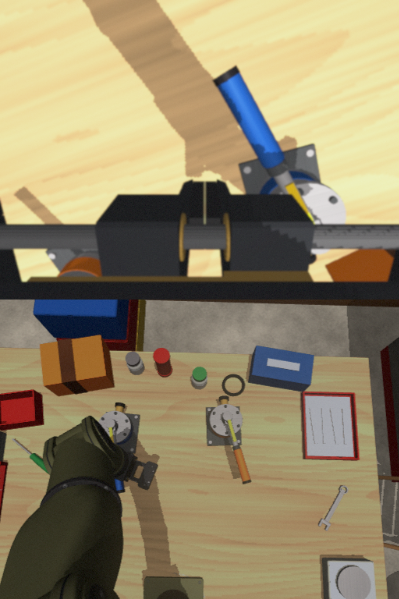

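The wrist view agrees: the grip is at (0.449, 0.187), bar angle 11.6°, and the shut fingers clear it on the −y side. I'll descend and tabulate the arc in tool axes.

Emit:
send_rows(rows=[{"x": 0,"y": 0,"z": 4,"wx": 0,"wy": 0,"wz": 0,"grip": 0},{"x": 0,"y": 0,"z": 8,"wx": 0,"wy": 0,"wz": 0,"grip": 0},{"x": 0,"y": 0,"z": 12,"wx": 0,"wy": 0,"wz": 0,"grip": 0},{"x": 0,"y": 0,"z": 13.5,"wx": 0,"wy": 0,"wz": 0,"grip": 0},{"x": 0,"y": 0,"z": 13.5,"wx": 0,"wy": 0,"wz": 0,"grip": 0},{"x": 0,"y": 0,"z": 13.5,"wx": 0,"wy": 0,"wz": 0,"grip": 0}])

```text
time_s: 2.3
eef_pos: [0.4596, 0.1292, 0.104]
tool_rot: [-0.533, -3.096, -0.001]
force: [2.0, -0.2, 0.1]
gripper_width: -0.003
grasp_force: 0.0
```

```bash
python3 - <<'E'
from h import *
s=sense();print(s["eef_pos"],s["force"],s["time_s"])
R=Rn.from_rotvec(s["tool_rot"]).as_matrix()
for d in np.arange(13.5,-50,-3):
    a=np.radians(d);u=np.array([np.cos(a),np.sin(a),0]);n=np.array([-u[1],u[0],0])
    p=np.array([.617,.221,.103])-.17*u-.0315*n
    print(d,(100*(R.T@(p-s["eef_pos"]))).round(2))
E
python3 look.py
```

```text
[0.45957948 0.12922831 0.10401956] [ 1.96958476 -0.22604516  0.0676335 ] 2.3
13.5 [0.77 2.   0.1 ]
10.5 [1.37 2.68 0.1 ]
7.5 [1.94 3.38 0.1 ]
4.5 [2.48 4.11 0.1 ]
1.5 [2.97 4.87 0.11]
-1.5 [3.42 5.65 0.11]
-4.5 [3.83 6.46 0.11]
-7.5 [4.2  7.29 0.11]
-10.5 [4.53 8.13 0.11]
-13.5 [4.81 8.99 0.11]
-16.5 [5.04 9.87 0.11]
-19.5 [ 5.23 10.75  0.11]
-22.5 [ 5.37 11.65  0.11]
-25.5 [ 5.47 12.55  0.11]
-28.5 [ 5.51 13.45  0.11]
-31.5 [ 5.51 14.36  0.11]
-34.5 [ 5.47 15.26  0.11]
-37.5 [ 5.37 16.16  0.11]
-40.5 [ 5.23 17.05  0.11]
-43.5 [ 5.04 17.94  0.11]
-46.5 [ 4.81 18.81  0.11]
-49.5 [ 4.53 19.68  0.11]
[0.45957948 0.12922831 0.10401956] [-5.32651378e-01 -3.09600679e+00 -9.67423573e-04] 2.3 [ 1.96958476 -0.22604516  0.0676335 ] -0.003386596375583362
w blue [375. 199.] [0.444 0.186] [0.396 0.177] [0.503 0.198] ang 11.3
t yellow [297. 168.] [ 0.6   -0.183] [ 0.636 -0.173] [ 0.565 -0.193] ang 15.9
```

Emit:
send_rows(rows=[{"x": 0.4,"y": 1,"z": 0,"wx": 0,"wy": 0,"wz": 0,"grip": 0},{"x": 0.6,"y": 1.5,"z": 0,"wx": 0,"wy": 0,"wz": 0,"grip": 0},{"x": 0.8,"y": 2,"z": 0,"wx": 0,"wy": 0,"wz": 0,"grip": 0},{"x": 1.1,"y": 2.35,"z": 0,"wx": 0,"wy": 0,"wz": 0,"grip": 0},{"x": 1.4,"y": 2.7,"z": 0,"wx": 0,"wy": 0,"wz": 0,"grip": 0},{"x": 1.7,"y": 3.0,"z": 0,"wx": 0,"wy": 0,"wz": 0,"grip": 0},{"x": 1.9,"y": 3.4,"z": 0,"wx": 0,"wy": 0,"wz": 0,"grip": 0},{"x": 1.9,"y": 3.4,"z": 0,"wx": 0,"wy": 0,"wz": 0,"grip": 0}])

```text
time_s: 3.2
eef_pos: [0.4545, 0.1644, 0.1038]
tool_rot: [0.54, 3.093, -0.004]
force: [3.3, -4.6, 0.7]
gripper_width: 0.002
grasp_force: 2.5
```

```bash
python3 look.py
```

```text
[0.45453494 0.16442615 0.10383931] [ 0.53975595  3.09274092 -0.00374882] 3.2 [ 3.28449377 -4.56395218  0.65618572] 0.0024722269054534714
w blue [427. 323.] [0.51 0.23] [0.501 0.219] [0.519 0.241] ang 51.2
w blue [301. 194.] [0.427 0.192] [0.395 0.187] [0.463 0.198] ang 8.9
t blue [148. 239.] [0.411 0.19 ] [0.398 0.189] [0.423 0.191] ang 4.0
t yellow [142. 178.] [0.563 0.212] [0.6   0.217] [0.527 0.207] ang 7.9
t yellow [297. 168.] [ 0.6   -0.183] [ 0.636 -0.172] [ 0.565 -0.193] ang 16.3
```

Emit:
send_rows(rows=[{"x": 0.3,"y": 0.35,"z": 0,"wx": 0,"wy": 0,"wz": 0,"grip": 0},{"x": 0.55,"y": 0.7,"z": 0,"wx": 0,"wy": 0,"wz": 0,"grip": 0},{"x": 0.8,"y": 1.1,"z": 0,"wx": 0,"wy": 0,"wz": 0,"grip": 0},{"x": 1.05,"y": 1.5,"z": 0,"wx": 0,"wy": 0,"wz": 0,"grip": 0},{"x": 1.3,"y": 1.85,"z": 0,"wx": 0,"wy": 0,"wz": 0,"grip": 0},{"x": 1.5,"y": 2.25,"z": 0,"wx": 0,"wy": 0,"wz": 0,"grip": 0}])

```text
time_s: 3.9
eef_pos: [0.449, 0.1892, 0.1039]
tool_rot: [0.543, 3.091, -0.006]
force: [6.0, -8.5, 0.5]
gripper_width: 0.007
grasp_force: 3.9
```

```bash
python3 look.py
```

```text
[0.44896344 0.18924367 0.10392562] [ 0.54292263  3.09077049 -0.00555567] 3.9 [ 5.99224254 -8.50931645  0.51728819] 0.0070144353252802015
w blue [409. 340.] [0.511 0.245] [0.5  0.24] [0.523 0.25 ] ang 24.0
w blue [308. 193.] [0.422 0.22 ] [0.392 0.22 ] [0.455 0.22 ] ang 0.1
t blue [136. 241.] [0.405 0.222] [0.405 0.233] [0.405 0.211] ang -88.7
t yellow [139. 178.] [0.563 0.219] [0.527 0.22 ] [0.6   0.219] ang -0.6
t yellow [297. 168.] [ 0.6   -0.183] [ 0.636 -0.172] [ 0.565 -0.193] ang 16.2
```

Emit:
send_rows(rows=[{"x": 0.2,"y": 0.4,"z": 0,"wx": 0,"wy": 0,"wz": 0,"grip": 0},{"x": 0.4,"y": 0.8,"z": 0,"wx": 0,"wy": 0,"wz": 0,"grip": 0},{"x": 0.6,"y": 1.2,"z": 0,"wx": 0,"wy": 0,"wz": 0,"grip": 0},{"x": 0.8,"y": 1.6,"z": 0,"wx": 0,"wy": 0,"wz": 0,"grip": 0}])

```text
time_s: 4.4
eef_pos: [0.4464, 0.2062, 0.1038]
tool_rot: [0.544, 3.092, -0.008]
force: [5.2, -8.5, 1.0]
gripper_width: 0.004
grasp_force: 4.2
```

```bash
python3 look.py
```

```text
[0.44639241 0.20619231 0.10378828] [ 0.54371178  3.09152016 -0.00803167] 4.4 [ 5.23158264 -8.54876263  0.99357855] 0.004398972617490187
w blue [313. 193.] [0.42  0.239] [0.393 0.242] [0.449 0.235] ang -7.1
t yellow [137. 178.] [0.563 0.225] [0.527 0.229] [0.6  0.22] ang -6.8
t yellow [297. 168.] [ 0.6   -0.183] [ 0.636 -0.172] [ 0.565 -0.193] ang 16.2
```

Emit:
send_rows(rows=[{"x": 0.2,"y": 0.4,"z": 0,"wx": 0,"wy": 0,"wz": 0,"grip": 0},{"x": 0.35,"y": 0.8,"z": 0,"wx": 0,"wy": 0,"wz": 0,"grip": 0},{"x": 0.45,"y": 1.2,"z": 0,"wx": 0,"wy": 0,"wz": 0,"grip": 0},{"x": 0.6,"y": 1.6,"z": 0,"wx": 0,"wy": 0,"wz": 0,"grip": 0}])

```text
time_s: 4.9
eef_pos: [0.4458, 0.2224, 0.1037]
tool_rot: [0.544, 3.092, -0.011]
force: [4.6, -9.7, 0.6]
gripper_width: 0.007
grasp_force: 4.4
```

```bash
python3 look.py
```

```text
[0.44575691 0.22241249 0.10366627] [ 0.54421268  3.09218404 -0.01058156] 4.9 [ 4.58193928 -9.6916887   0.60937411] 0.006521621704862118
w blue [279. 347.] [0.49  0.216] [0.486 0.217] [0.493 0.214] ang -19.0
w blue [319. 194.] [0.42  0.258] [0.396 0.263] [0.447 0.252] ang -12.4
t yellow [135. 177.] [0.564 0.23 ] [0.529 0.237] [0.601 0.222] ang -11.4
t yellow [297. 168.] [ 0.6   -0.183] [ 0.636 -0.172] [ 0.565 -0.193] ang 16.3
```

Emit:
send_rows(rows=[{"x": 0.1,"y": 0.4,"z": 0,"wx": 0,"wy": 0,"wz": 0,"grip": 0},{"x": 0.2,"y": 0.8,"z": 0,"wx": 0,"wy": 0,"wz": 0,"grip": 0},{"x": 0.3,"y": 1.2,"z": 0,"wx": 0,"wy": 0,"wz": 0,"grip": 0},{"x": 0.4,"y": 1.6,"z": 0,"wx": 0,"wy": 0,"wz": 0,"grip": 0}])

```text
time_s: 5.4
eef_pos: [0.4468, 0.238, 0.1035]
tool_rot: [0.544, 3.093, -0.013]
force: [4.4, -9.9, 1.7]
gripper_width: 0.005
grasp_force: 4.7
```

```bash
python3 look.py
```

```text
[0.4468389  0.23802515 0.1035174 ] [ 0.54449296  3.09306288 -0.0131922 ] 5.4 [ 4.38030927 -9.93204033  1.70402493] 0.005471994781277507
w blue [272. 344.] [0.488 0.229] [0.486 0.223] [0.49  0.234] ang 70.5
w blue [326. 196.] [0.423 0.276] [0.401 0.282] [0.447 0.269] ang -16.6
t yellow [133. 177.] [0.565 0.235] [0.53  0.245] [0.601 0.224] ang -16.7
t yellow [297. 168.] [ 0.6   -0.183] [ 0.636 -0.172] [ 0.565 -0.193] ang 16.3
```

Emit:
send_rows(rows=[{"x": 0.05,"y": 0.4,"z": 0,"wx": 0,"wy": 0,"wz": 0,"grip": 0},{"x": 0.1,"y": 0.8,"z": 0,"wx": 0,"wy": 0,"wz": 0,"grip": 0},{"x": 0.15,"y": 1.2,"z": 0,"wx": 0,"wy": 0,"wz": 0,"grip": 0},{"x": 0.2,"y": 1.6,"z": 0,"wx": 0,"wy": 0,"wz": 0,"grip": 0}])

```text
time_s: 5.9
eef_pos: [0.4495, 0.2559, 0.1035]
tool_rot: [-0.542, -3.094, 0.009]
force: [0.7, -3.7, 1.1]
gripper_width: 0.005
grasp_force: 1.8
```

```bash
python3 look.py
```

```text
[0.4494927  0.25594325 0.10345969] [-0.54158052 -3.09433112  0.00880482] 5.9 [ 0.744067   -3.69993404  1.09990491] 0.005493096719713805
w blue [263. 343.] [0.489 0.243] [0.485 0.233] [0.492 0.252] ang 70.5
w blue [336. 201.] [0.43  0.297] [0.452 0.289] [0.41  0.305] ang -20.9
t blue [120. 203.] [0.5   0.269] [0.506 0.281] [0.495 0.258] ang 65.2
t yellow [133. 177.] [0.565 0.234] [0.53  0.244] [0.6   0.223] ang -16.5
t yellow [297. 168.] [ 0.6   -0.183] [ 0.636 -0.172] [ 0.565 -0.193] ang 16.3
```

The force has dropped and the tongue stopped at −16.5° while the bar went on, so it has clicked. I'll push gently on towards the stop, watching the bend.

Emit:
send_rows(rows=[{"x": 0.0,"y": 0.3,"z": 0,"wx": 0,"wy": 0,"wz": 0,"grip": 0},{"x": 0.05,"y": 0.6,"z": 0,"wx": 0,"wy": 0,"wz": 0,"grip": 0},{"x": 0.1,"y": 0.9,"z": 0,"wx": 0,"wy": 0,"wz": 0,"grip": 0},{"x": 0.1,"y": 0.9,"z": 0,"wx": 0,"wy": 0,"wz": 0,"grip": 0}])

```text
time_s: 6.4
eef_pos: [0.4514, 0.27, 0.1038]
tool_rot: [0.533, 3.096, 0.003]
force: [0.2, 1.0, -0.5]
gripper_width: 0.004
grasp_force: 0.0
```

```bash
python3 look.py
```

```text
[0.45136009 0.2700141  0.10379385] [5.33303782e-01 3.09598370e+00 2.90075176e-03] 6.4 [ 0.1653265   1.01683885 -0.51909785] 0.004440838112696217
w blue [262. 344.] [0.491 0.256] [0.487 0.246] [0.495 0.266] ang 70.4
w blue [347. 209.] [0.436 0.314] [0.456 0.305] [0.418 0.323] ang -25.9
t blue [116. 202.] [0.503 0.279] [0.509 0.291] [0.496 0.268] ang 61.0
t yellow [133. 177.] [0.565 0.234] [0.6   0.223] [0.53  0.244] ang -16.3
t yellow [297. 168.] [ 0.6   -0.182] [ 0.636 -0.172] [ 0.566 -0.192] ang 16.2
```

The finger is unloaded and the bend is about 9.5°. I'll back off, lift clear and check.

Emit:
send_rows(rows=[{"x": 0,"y": -1.5,"z": 0,"wx": 0,"wy": 0,"wz": 0,"grip": 0},{"x": 0,"y": -3.5,"z": 0,"wx": 0,"wy": 0,"wz": 0,"grip": 0},{"x": 0,"y": -3.5,"z": -4,"wx": 0,"wy": 0,"wz": 0,"grip": 0},{"x": 0,"y": -3.5,"z": -8,"wx": 0,"wy": 0,"wz": 0,"grip": 0},{"x": 0,"y": -3.5,"z": -12,"wx": 0,"wy": 0,"wz": 0,"grip": 0},{"x": 0,"y": -3.5,"z": -12,"wx": 0,"wy": 0,"wz": 0,"grip": 0},{"x": 0,"y": -3.5,"z": -12,"wx": 0,"wy": 0,"wz": 0,"grip": 0}])

```text
time_s: 7.2
eef_pos: [0.44, 0.2355, 0.2244]
tool_rot: [0.536, 3.094, 0.002]
force: [-0.2, -1.1, -0.4]
gripper_width: 0.007
grasp_force: 0.0
```

```bash
python3 look.py d
```

```text
[0.44000913 0.23547761 0.22439559] [5.35955966e-01 3.09398379e+00 2.07714342e-03] 7.2 [-0.15177592 -1.10243344 -0.38098455] 0.007262160168682496
w blue [343. 192.] [0.461 0.3  ] [0.51  0.274] [0.416 0.324] ang -27.9
t blue [116. 203.] [0.501 0.28 ] [0.489 0.286] [0.513 0.274] ang -26.6
t yellow [133. 177.] [0.565 0.234] [0.6   0.223] [0.53  0.244] ang -16.3
t yellow [297. 168.] [ 0.6   -0.183] [ 0.636 -0.173] [ 0.565 -0.193] ang 15.9
```

View pics/d.png

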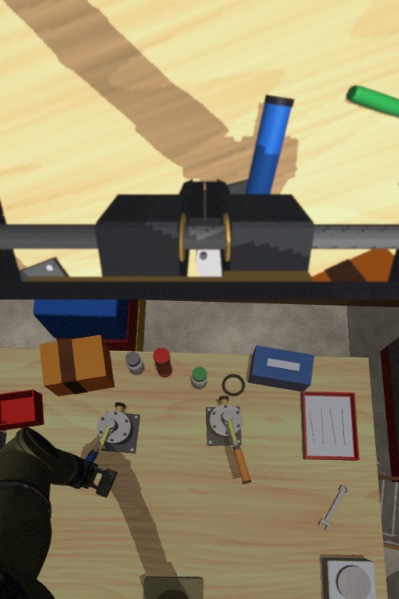

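The bar is at −27.9° and the tongue at −16.3°, so the bend is about 0.20 rad, at its stop. The nut turned about 0.49 rad, the orange wrench hasn't moved and the tool is clear.

```bash
python3 -c "
from rig import *
print(finish_job())"
```

```text
the job is handed in; nothing more can be done
None
```

The blue wrench clicked and its handle is left bent at about 0.20 rad. The nut turned about 0.49 rad, so it ends between 0.49 and 0.79 rad, inside the 0.4–0.85 limit. The orange wrench was not touched, and the job was handed in at about 7 s with the arm clear; no verdict was returned.

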